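Open the latched gate of the charging cage

TASK

The charging cage on the bench is shut by a gravity latch. Press the red thumb lever down so that the latch bar lifts out of its catch, swing the yellow gate wide open towards you, close to a right angle, and leave it standing open with the latch bar dropped back down. Do not disturb the tape measure, tape roll, parts tin or glue bottle beside it.

Things in the scene. Friction and masses are not known exactly. Their poses are not given: they have to be found in the camera images.
- cage: fixed grey steel cage with a charger inside, 205 deep x 290 wide x 260 mm high; the gate fills its front, gate plane at x = -76 mm. Origin: centre of its underside, on the bench; x axis points from the front into the cage, y to the left seen from the front, z up
- eave_edge (a point): middle of the front edge of the cage's flat roof (z 234 to 260 mm), which overhangs the gate by 46 mm, over the thumb lever: a vertical gripper does not get at the lever; come from the front with the tool tilted 25 to 50 degrees from vertical
- catch (a point): middle of the catch, at bar height: a steel U open at the top on the right front post. The bar lies behind its 8 mm thick front cheek, which reaches 10 mm above the bar's lower edge
- gate (a joint): hinge of the yellow barred gate (194 wide, 188 high, 12 mm thick, 0.9 kg, lower edge 32 mm above the bench). 0 = shut, positive = opened towards the robot, clockwise seen from above, up to 1.75 rad. Slight friction (0.04 N m): it stays where it is left. The catch holds it shut while the latch bar is down
- gate_hinge (a point): point on the gate's vertical hinge axis (left edge of the gate seen from the front), 110 mm above the bench, at the height of the latch bar
- gate_edge (a point): middle of the gate's free edge at the latch bar's height, 194 mm from the hinge axis; it moves with the gate
- latch_bar (a joint): pivot of the steel latch bar (154 x 16 x 8 mm) on the gate's front, 146 mm from the hinge axis, axis square to the gate. 0 = level, in the catch; positive = tip lifted as the thumb lever goes down; stop at 0.45 rad. It clears the catch from about 0.17; 0.3 is safe. Released, it falls back to 0 by its weight (1 N at the lever), onto a stop on the gate
- thumb_lever: red thumb lever fixed to the bar, 55 mm from its pivot towards the hinge: pad 24 mm wide (y), 8 thick (z), standing 44 mm out of the bar along -x, 14 mm high lip at its outer end. Origin: pad centre, 42 mm before the gate plane, 91 mm from the hinge axis, 110 mm high. Axes as the cage's when shut; turns with gate and bar. Pinch it across the 24 mm; 10 mm down clears the catch, 16 mm is 0.3 rad
- tape_measure: loose yellow tape measure, 38 x 80 x 62 mm, right of the cage; origin centre of underside
- tape_roll: loose blue roll of tape, 104 mm across, 24 mm high, right of the cage; origin centre of underside
- parts_tin: loose white round tin, 73 mm across, 32 mm high, right of the cage; origin centre of underside
- glue_bottle: loose upright glue bottle, 57 mm across, 155 mm high, right of the cage; origin centre of underside

How it is judged:
On the way, in this order (a step that is already met when the one before it is completed fails the run):
1. the thumb lever, worked by the robot, has lifted the latch bar out of the catch (value of joint latch_bar above 0.14 rad and contact force between any of the fingers, the arm and thumb_lever above 0.2 N), for 0.05 s.
2. the gate is swung clear of the catch (value of joint gate above 0.5 rad), for 0.05 s.
At the end, for the whole second after the job is handed in: the gate stands still, open by more than 1.2 rad (69 degrees), with the latch bar dropped back to within 0.08 rad of level (value of joint gate above 1.2 rad and value of joint latch_bar below 0.08 rad and velocity of joint gate between -0.05 and 0.05 rad/s); the robot touches nothing.
It fails at once if a bystander is moved by more than 30 mm (distance of any of tape_measure, tape_roll, parts_tin, glue_bottle from where it was at the start of the episode above 0.03 m).
It fails at once if the glue bottle is tipped over (angle between glue_bottle's own z axis and vertical above 0.5 rad).
It also fails if it takes over 40 s, if anything falls off the work surface, if the arm or the gripper's body presses on something with over 40 N, if the wrist force passes 120 N, or if a joint passes its speed limit or range.

ROBOT

A 7-joint arm with a two-finger parallel gripper is mounted at the origin on a cart in front of the work surface, level with it; the furniture and walls round the work are solid. World frame = base frame: x ahead of the robot, y to its left, z up, the work surface at z = 0. Lengths are in m, angles in rad, forces in N, time in s.
With the tool pointing down it reaches from about 0.4 to 0.75 m from the base axis. Payload 19.5 kg.
Tool frame: the origin (TCP) lies on the centre line of the jaws, within the pads' length; the fingertips stand ctrl.tip_extent ahead of it and the grasp point (between the pads) lies 6 mm ahead of it (ctrl.tip_extent is the distance from the TCP to the fingertips, in m); z points along the fingers, y is the line along which they close (so a half turn about z gives the same grasp; the last joint's range is limited). The gripper opens to 85 mm and grips with 20 to 120 N. Pads are 22 mm wide; open, the fingers measure 114 mm over their backs; the gripper's body (76 mm by 85 mm) begins 54 mm behind the grasp point. The pads swing forward as they close: fully open they stand 13 mm farther back than shut.
Start: joints at [-1.173, 0.707, -0.028, 1.485, 0.022, 0.951, -0.075], TCP at [0.245, 0.52, 0.256] pointing down, gripper open.
Joint ranges: [-2.71, 2.71], [-0.32, 2.16], [-1.57, 1.52], [0, 2.45], [-1.46, 4.6], [0, 2.02], [-2.83, 2.83]. Speed limits (rad/s): [1.89, 1.89, 2.57, 2.57, 3.01, 3.01, 3.01].

INTERFACE

Orientations are given as a 3x3 rotation matrix whose columns are the frame's x, y, z axes.
In Python, from bench import ctrl, optics gives the robot as it stands. The module is installed in compiled form; this text tells all that it offers.
- The arm moves only by the tool arm_command, never from a script. Its argument "commands" is one flat list of numbers, 7 for each row, row after row: the opening, from 0 (shut) to 1 (fully open), then the shift along the world's x, y, z in cm, then the turn, a rotation vector about the world's x, y, z in units of 10 degrees (1.0 is 10 degrees). A call has 1 to 10 rows; each row is the pose to reach, as a shift and turn from the pose commanded when the call began; what a row does not reach only later rows make up. A row lasts 1/8 s, in which the tool goes at most 62.5 mm and 10.7 degrees, less where a joint would pass 70% of its speed; a pose out of reach is approached as far as the arm can. A call with a gripper value outside its range is refused whole. The fingers move at their own pace and stop on an object; "squeeze" is the grip in N (left out, the last holds). Time passes only in rows, so rows that repeat a pose let the fingers close. It gives the time, the measured TCP pose, the force, the opening and the grip force at its end, in the units of the state.
- ctrl.observe(): the state, without advancing time (a new reading comes with each control period).
- optics.snapshot(name): name is "scene" or "top" or "wrist"; returns a dict with "frame" (384x512x3 uint8, blue, green, red), "mtx" (3x3 intrinsics, pixels), "k1" (the pictures are not rectified: a ray, as slopes to the right and down, at radius r is drawn at 1 + k1 r^2 times it, then the intrinsics apply), "eye" and "rotation" of the camera in the world. Camera axes: x right, y down, z forward; pixel columns grow to the right and rows downward; lengths in m; the calibration is good to about 2 mm. A picture is of the moment at which its call begins. There is no depth.
- ctrl.finish_job(): hands the job in; it is judged then, once.
The state is a dict: "time": time; "joint_positions": joint angles; "joint_velocities": joint speeds; "joint_torque": joint torques, N m; "ee_pos": TCP position; "eef_rot": TCP orientation; "force": force on the tool from outside, world axes, zero at the start; "torque": the same for the moment, N m; "gripper_width": finger opening in m; "gripper_force": force on a finger pad.
Only numpy, scipy, OpenCV 4.12 (cv2) and the standard library are available. Lean on these libraries where they do the work, as an engineer would, in place of code of your own. Each camera call takes 0.05 s, during which the arm holds its last target. There are 200 camera calls.

## Working session

There is one attempt and no reset: what is moved stays moved. The work goes in short steps, Python scripts to look and compute and a tool call to move; the robot and the scene stay as the last step left them, time stands still between calls to the robot, and variables do not carry over. Pictures are saved under pics/ and viewed, at most 10 in all, crops included, and the job is handed in when it is done.

Besides the shell and the picture viewer there is one more tool, called after "Call:" as name(argument=value, ...), one argument or row to a line, values as JSON. arm_command: Moves the arm, as the interface text tells. Its arguments: {"type":"object","properties":{"commands":{"type":"array"},"squeeze":{"type":"number"}},"required":["commands"]}

```bash
mkdir -p pics; python3 - <<'E'
from bench import ctrl, optics
import cv2,numpy as np
s=ctrl.observe()
print(s['time'],s['ee_pos'],s['eef_rot'],ctrl.tip_extent,s['gripper_width'])
for n in('scene','top'):
    d=optics.snapshot(n); cv2.imwrite(f'pics/{n}0.png',d['frame']); print(n,d['mtx'].tolist(),d['k1'],d['eye'],d['rotation'])
    np.savez(f'pics/{n}0.npz',**d)
E
```

```text
0.0 [0.24470518 0.52007981 0.25584863] [[-9.04838525e-01  4.25754700e-01 -4.21870268e-04]
 [ 4.25754908e-01  9.04838017e-01 -9.59809030e-04]
 [-2.69189494e-05 -1.04808552e-03 -9.99999450e-01]] 0.025 0.08548829509498787
scene [[351.8219869138813, 0.0, 258.7656511639078], [0.0, 351.8219869138813, 191.58400659275438], [0.0, 0.0, 1.0]] 0.026492398821217917 [-0.33772456 -0.37751572  0.85226982] [[ 0.24541977 -0.59057324  0.76876029]
 [-0.96937532 -0.15684927  0.18897033]
 [ 0.00897867 -0.79159431 -0.61098104]]
top [[380.49160660370535, 0.0, 252.58170173173306], [0.0, 380.49160660370535, 188.69376384367345], [0.0, 0.0, 1.0]] -0.05911771021865354 [-0.14758733 -0.28920119  1.06920682] [[ 0.17810995 -0.77777609  0.60277791]
 [-0.98400905 -0.13969533  0.11050523]
 [-0.00174307 -0.61282099 -0.79021984]]
```

View pics/scene0.png

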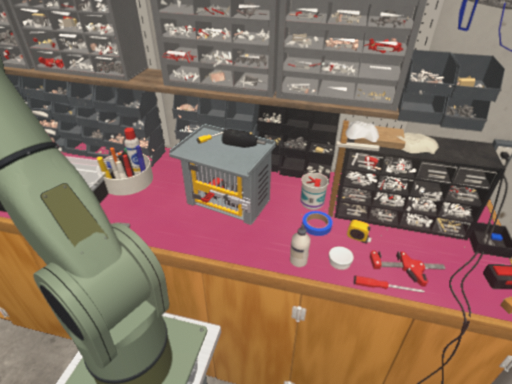

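View pics/top0.png

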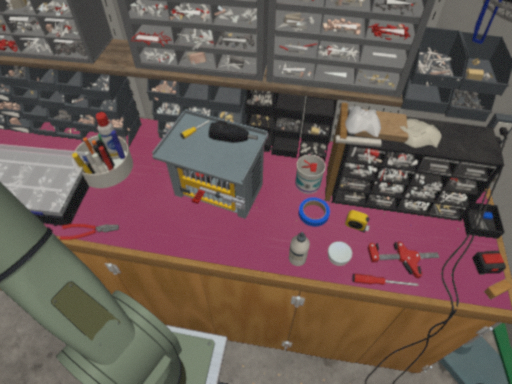

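Both views show the cage: the roof front edge runs from about (172,155) to (250,168) in "scene", and the red lever is at about (205,198) there and (198,197) in "top". The bystanders sit to the right, with the bottle at (300,245). I'll zoom in on the cage in both.

```bash
python3 - <<'E'
import cv2,numpy as np
a=cv2.imread('pics/scene0.png')[120:225,165:285]; b=cv2.imread('pics/top0.png')[105:220,145:275]
A=cv2.resize(a,(396,346),interpolation=cv2.INTER_CUBIC); B=cv2.resize(b,(396,350),interpolation=cv2.INTER_CUBIC)
A=cv2.copyMakeBorder(A,0,4,0,8,0)
cv2.imwrite('pics/crop0.png',np.hstack([A,B]))
for n,(y0,y1,x0,x1) in dict(scene=(120,225,165,285),top=(105,220,145,275)).items():
    f=cv2.imread(f'pics/{n}0.png'); h=cv2.cvtColor(f,cv2.COLOR_BGR2HSV)
    red=((h[...,0]<8)|(h[...,0]>174))&(h[...,1]>150)&(h[...,2]>80); 
    m=np.zeros_like(red); m[y0:y1,x0:x1]=red[y0:y1,x0:x1]
    c,_,st,ce=cv2.connectedComponentsWithStats(m.astype('uint8'),connectivity=8)
    for s,e in zip(st[1:],ce[1:]):
        if s[4]>5: print(n,'red',s,e)
E
```

```text
scene red [213 179   2   6  11] [213.54545455 181.72727273]
scene red [217 178   3   6  12] [217.66666667 180.33333333]
scene red [201 192  13  10  63] [207.41269841 196.85714286]
top red [192 190  12  13  83] [197.65060241 196.68674699]
```

View pics/crop0.png

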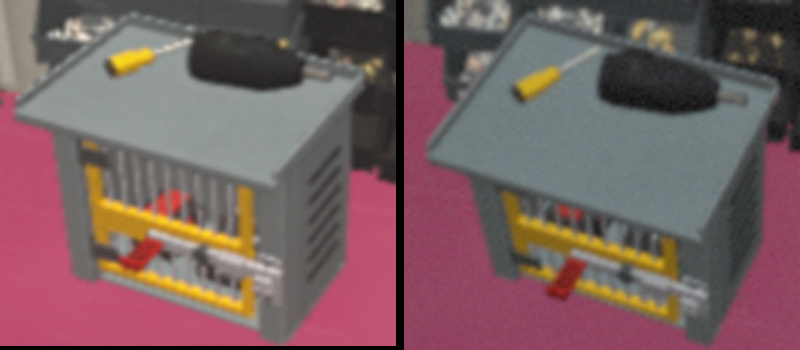

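The zoomed pair shows the roof corners, the posts' feet, the red lever with its lip at left-front, and the catch at right. I'll triangulate these.

```bash
cat > h.py <<'E'
import numpy as np,cv2
def ray(d,u,v):
    K=d['mtx'];q=np.array([(u-K[0,2])/K[0,0],(v-K[1,2])/K[1,1]]);p=q.copy()
    for _ in range(10): p=q/(1+float(d['k1'])*(p@p))
    r=d['rotation']@np.array([p[0],p[1],1]);return d['eye'],r/np.linalg.norm(r)
def plane(d,u,v,z):
    e,r=ray(d,u,v);return e+r*(z-e[2])/r[2]
def tri(obs):
    A=np.zeros((3,3));b=np.zeros(3);R=[ray(*o) for o in obs]
    for e,r in R: P=np.eye(3)-np.outer(r,r);A+=P;b+=P@e
    x=np.linalg.solve(A,b);return x,max(np.linalg.norm((np.eye(3)-np.outer(r,r))@(x-e)) for e,r in R)
def proj(d,X):
    p=d['rotation'].T@(np.asarray(X)-d['eye']);p=p[:2]/p[2];p=p*(1+float(d['k1'])*(p@p));K=d['mtx']
    return K[0,0]*p[0]+K[0,2],K[1,1]*p[1]+K[1,2]
E
python3 - <<'E'
from h import *
np.set_printoptions(precision=4,suppress=True)
S=dict(np.load('pics/scene0.npz'));T=dict(np.load('pics/top0.npz'))
P=dict(roofFL=((170.5,154),(153.5,156.6)),roofFR=((248.3,176),(242.8,183.2)),roofBL=((205.3,124.5),(186.4,110.9)),roofBR=((274.7,142.7),(267.5,132.9)),lever=((206.5,197.4),(197.65,196.7)),footR=((248.3,223.6),(238.9,217.7)))
X={}
for k,(a,b) in P.items():
    x,e=tri([(S,*a),(T,*b)]);X[k]=x
    z=.26 if k[0]=='r' else .11 if k[0]=='l' else 0
    print(k,x,round(e,4),'plane',plane(S,*a,z),plane(T,*b,z))
f=lambda k,z:(plane(S,*P[k][0],z)+plane(T,*P[k][1],z))/2
fl,fr,bl,br=[f(k,.26) for k in('roofFL','roofFR','roofBL','roofBR')]
print('w',np.linalg.norm(fl-fr),np.linalg.norm(bl-br),'d',np.linalg.norm(fl-bl),np.linalg.norm(fr-br))
yl=fl-fr;print('yaw',np.arctan2(-yl[0],yl[1]), np.arctan2(*( (bl-fl+br-fr)[[1,0]])), np.arctan2(-(bl-br)[0],(bl-br)[1]))
for n,d,pts in(('bottle',S,(299,262)),('roll',S,(317,222)),('tin',S,(341,258)),('tape',S,(359,235)),('bottle',T,(298,262))): print(n,plane(d,*pts,0))
E
```

```text
roofFL [0.5461 0.1356 0.2458] 0.0012 plane [0.525  0.1247 0.26  ] [0.5347 0.1273 0.26  ]
roofFR [ 0.496  -0.1417  0.2431] 0.002 plane [ 0.4719 -0.1465  0.26  ] [ 0.4836 -0.1465  0.26  ]
roofBL [0.7403 0.0892 0.2627] 0.0007 plane [0.745  0.0919 0.26  ] [0.7436 0.0899 0.26  ]
roofBR [ 0.6956 -0.1796  0.2527] 0.0021 plane [ 0.6819 -0.1801  0.26  ] [ 0.689  -0.1825  0.26  ]
lever [0.5206 0.0117 0.1105] 0.0029 plane [0.5199 0.0145 0.11  ] [0.5222 0.0092 0.11  ]
footR [ 0.535  -0.1219  0.008 ] 0.0045 plane [ 0.5451 -0.1236 -0.    ] [ 0.5385 -0.1164  0.    ]
w 0.27738460434850665 0.2784804370976088 d 0.2173646982045623 0.21059134736057164
yaw -0.18886676033768435 -0.16400684382265587 -0.21310869823005738
bottle [ 0.4153 -0.3255  0.    ]
roll [ 0.6157 -0.3585  0.    ]
tin [ 0.466  -0.4524  0.    ]
tape [ 0.5869 -0.5053  0.    ]
bottle [ 0.4098 -0.3296  0.    ]
```

The roof width comes out at 0.28 m (0.29 given), the lever height at 0.11 m, and the yaw at about -0.19 rad. These agree with the given sizes. Next I'll work out the standoff pose.

```bash
cat >> h.py <<'E'
from scipy.spatial.transform import Rotation as Ro
def toolR(yaw,tilt,roll=0):
    # tool y along gate y, z tilted into gate by tilt; roll about gate x
    Z=Ro.from_euler('z',yaw)
    base=np.array([[-1,0,0],[0,1,0],[0,0,-1.]])
    return (Z*Ro.from_euler('x',roll)*Ro.from_euler('y',-tilt)).as_matrix()@base
def cmd(s,p,R):
    return np.round((np.asarray(p)-s['ee_pos'])*100,2),np.round(np.degrees(Ro.from_matrix(R@s['eef_rot'].T).as_rotvec())/10,3)
E
python3 - <<'E'
from h import *
from bench import ctrl
s=ctrl.observe();R=toolR(-.185,np.radians(40));print(R)
p=np.array([.519,.010,.115])-R[:,2]*.14
print(p,cmd(s,p,R))
E
```

```text
[[-0.75297285  0.18394653  0.63181924]
 [ 0.14091122  0.98293625 -0.11823855]
 [-0.64278761  0.         -0.76604444]]
[0.43054531 0.0265534  0.22224622] (array([ 18.58, -49.36,  -3.36]), array([-1.228, -3.818,  1.402]))
```

Call:
arm_command(
  commands=[1,2,-5.5,0,-0.14,-0.42,0.16,1,4,-11,0,-0.27,-0.85,0.31,1,6,-16.5,0,-0.41,-1.27,0.47,1,8,-22,-0.5,-0.55,-1.7,0.62,1,10.5,-28,-1,-0.7,-2.15,0.78,1,13,-34,-1.5,-0.84,-2.6,0.95,1,15,-40,-2,-1.0,-3.1,1.1,1,17,-45,-3,-1.15,-3.5,1.25,1,18.6,-49.4,-3.4,-1.23,-3.82,1.4,1,18.6,-49.4,-3.4,-1.23,-3.82,1.4],
)

```text
time: 1.35
ee_pos: [0.4011, 0.0928, 0.3105]
eef_rot: [[-0.817, 0.221, 0.532], [0.14, 0.972, -0.189], [-0.559, -0.081, -0.825]]
force: [-1.1, 0.2, -1.4]
gripper_width: 0.0854
gripper_force: 0.0
```

```bash
python3 - <<'E'
from h import *
from bench import ctrl,optics
s=ctrl.observe();print(s['time'],s['ee_pos'],s['eef_rot'],s['joint_positions'],s['force'])
d=optics.snapshot('wrist');np.savez('pics/w1.npz',**d);cv2.imwrite('pics/w1.png',d['frame']);print(d['eye'],d['rotation'])
E
```

```text
1.35 [0.40114807 0.09280508 0.31052795] [[-0.81732692  0.22113464  0.53204904]
 [ 0.13962168  0.97190929 -0.18946796]
 [-0.55900133 -0.08057169 -0.82524282]] [-1.1566317   0.42710741  0.82716199  2.39449289  1.50651213  0.10289421
 -0.55822352] [-1.14254309  0.21053341 -1.38648083]
[0.26789031 0.12690724 0.36037145] [[ 0.22070143  0.59730237  0.77105172]
 [ 0.97209927 -0.07030417 -0.22378636]
 [-0.07945998  0.79892878 -0.59615343]]
```

View pics/w1.png

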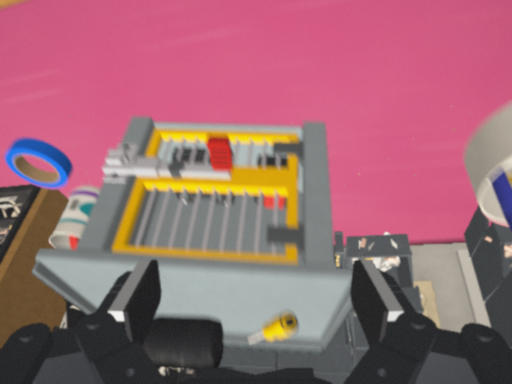

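The wrist picture is upside down. It shows the cage front: lever at about (220,153), hinges on the right at about (290,235) and (290,148), catch at about (122,165), and open space around the lever. I'll measure the lever from this view and continue to the standoff.

```bash
python3 - <<'E'
from h import *
from bench import ctrl
np.set_printoptions(precision=4,suppress=True)
W=dict(np.load('pics/w1.npz'));S=dict(np.load('pics/scene0.npz'));T=dict(np.load('pics/top0.npz'))
h=cv2.cvtColor(W['frame'],cv2.COLOR_BGR2HSV)
m=(((h[...,0]<6)|(h[...,0]>174))&(h[...,1]>170)&(h[...,2]>90)).astype('uint8')
_,_,st,ce=cv2.connectedComponentsWithStats(m)
for a,b in zip(st[1:],ce[1:]):
    if a[4]>40: print(a,b)
i=[k for k in range(1,len(st)) if st[k][4]>40 and abs(ce[k][0]-220)<15 and abs(ce[k][1]-153)<15][0]
c=ce[i];print(tri([(S,206.5,197.4),(T,197.65,196.7),(W,*c)]),plane(W,*c,.112))
# front corners of roof (lower front edge in wrist picture), cage posts' feet
for n,q,z in(('roofL?',(352,290),.26),('roofR?',(37,254),.26),('footL',(327,123),0),('footR',(132,118),0),('lever lo',(220,138),.11),('lever hi',(220,167),.11),('leverL',(231,153),.11),('leverR',(209,153),.11)): print(n,plane(W,*q,z))
# model check: origin/yaw hypothesis -> projected points
for yaw,o in((-.185,(.641,-.025)),):
    c_,s_=np.cos(yaw),np.sin(yaw)
    g=lambda x,y,z:np.array([o[0]+c_*x-s_*y,o[1]+s_*x+c_*y,z])
    for n,X in dict(eaveL=(-.122,.145,.26),eaveR=(-.122,-.145,.26),eaveLlo=(-.122,.145,.234),lev=(-.118,.006,.11),gTL=(-.082,.097,.22),gBR=(-.082,-.097,.032)).items(): print(n,[np.round(proj(d,g(*X))) for d in(W,S,T)])
s=ctrl.observe();R=toolR(-.185,np.radians(35));p=np.array([.519,.010,.115])-R[:,2]*.12
print(p,cmd(s,p,R))
E
```

```text
[208 139  24  31 584] [219.7894 153.2414]
[265 198   7   7  49] [268. 201.]
(array([0.5183, 0.0107, 0.1121]), np.float64(0.0031231973674926655)) [0.5168 0.0108 0.112 ]
roofL? [0.5297 0.1359 0.26  ]
roofR? [ 0.4561 -0.098   0.26  ]
footL [0.5914 0.125  0.    ]
footR [ 0.5392 -0.1471  0.    ]
lever lo [0.4968 0.017  0.11  ]
lever hi [0.5407 0.0032 0.11  ]
leverL [0.5201 0.0222 0.11  ]
leverR [ 0.5167 -0.0019  0.11  ]
eaveL [array([357., 298.]), array([169., 150.]), array([151., 153.])]
eaveR [array([ 26., 274.]), array([250., 172.]), array([243., 180.])]
eaveLlo [array([354., 268.]), array([170., 157.]), array([153., 159.])]
lev [array([216., 158.]), array([210., 197.]), array([200., 196.])]
gTL [array([296., 270.]), array([190., 158.]), array([174., 157.])]
gBR [array([153., 132.]), array([243., 216.]), array([236., 211.])]
[0.4513 0.0227 0.2133] (array([ 5.16, -7.1 , -9.4 ]), array([ 0.443, -0.228,  0.209]))
```

The lever measures 24 mm wide with its pad centre at about (0.519, 0.010, 0.11). The yaw from the feet is -0.19. Both agree, so I'll carry on to the standoff at a 35° tilt.

Call:
arm_command(
  commands=[1,1.7,-2.4,-3.1,0.15,-0.08,0.07,1,3.5,-4.7,-6.2,0.3,-0.15,0.14,1,5.2,-7.1,-9.4,0.44,-0.23,0.21,1,5.2,-7.1,-9.4,0.44,-0.23,0.21],
)

```text
time: 1.9
ee_pos: [0.4194, 0.0487, 0.2427]
eef_rot: [[-0.868, 0.19, 0.459], [0.078, 0.964, -0.253], [-0.491, -0.184, -0.852]]
force: [0.6, -0.1, -0.5]
gripper_width: 0.0858
gripper_force: 0.0
```

```bash
python3 - <<'E'
from h import *
from bench import ctrl
np.set_printoptions(precision=4,suppress=True)
s=ctrl.observe();R=toolR(-.187,np.radians(35));p=np.array([.519,.010,.115])-R[:,2]*.12
print(s['ee_pos'],s['eef_rot'][:,2],s['joint_positions'],s['joint_velocities'],cmd(s,p,R))
E
```

```text
[0.4194 0.0487 0.2427] [ 0.4591 -0.2527 -0.8517] [-0.4925  0.5061 -0.0054  2.4319  1.8035  0.473  -0.8267] [ 1.3195  0.3191 -1.6668  0.0349  0.2559  0.8196 -0.124 ] (array([ 3.2 , -2.59, -2.94]), array([ 0.942, -0.695,  0.091]))
```

Call:
arm_command(
  commands=[1,3.2,-2.6,-2.9,0.94,-0.7,0.09,1,3.2,-2.6,-2.9,0.94,-0.7,0.09,1,3.2,-2.6,-2.9,0.94,-0.7,0.09,1,3.2,-2.6,-2.9,0.94,-0.7,0.09],
)

```text
time: 2.4
ee_pos: [0.4498, 0.037, 0.2031]
eef_rot: [[-0.859, 0.15, 0.489], [0.073, 0.982, -0.173], [-0.507, -0.113, -0.855]]
force: [0.3, -0.7, -0.2]
gripper_width: 0.0854
gripper_force: 0.0
```

```bash
python3 - <<'E'
from h import *
from bench import ctrl
np.set_printoptions(precision=4,suppress=True)
s=ctrl.observe();R=toolR(-.187,np.radians(35))
for k in(.12,.006): 
    p=np.array([.515,.011,.112])-R[:,2]*k; print(cmd(s,p,R))
print(s['ee_pos'],s['eef_rot'],s['joint_positions'],s['joint_velocities'])
E
```

```text
(array([-0.25, -1.32,  0.72]), array([ 0.563, -0.537, -0.179]))
(array([ 6.18, -2.54, -8.62]), array([ 0.563, -0.537, -0.179]))
[0.4498 0.037  0.2031] [[-0.8591  0.1499  0.4894]
 [ 0.0731  0.9823 -0.1726]
 [-0.5066 -0.1125 -0.8548]] [ 0.1158  0.7317 -0.8926  2.4461  1.8092  0.9856 -0.7972] [ 1.055   0.549  -1.7932  0.0172 -0.1727  1.1424  0.1797]
```

Call:
arm_command(
  commands=[1,0.7,-1.6,-0.5,0.56,-0.54,-0.18,1,1.4,-1.6,-1.7,0.56,-0.54,-0.18,1,1.4,-1.6,-1.7,0.56,-0.54,-0.18,1,1.4,-1.6,-1.7,0.56,-0.54,-0.18],
)

```text
time: 2.9
ee_pos: [0.4788, 0.0232, 0.1899]
eef_rot: [[-0.814, 0.189, 0.55], [0.154, 0.982, -0.111], [-0.561, -0.006, -0.828]]
force: [-2.2, 17.9, 7.5]
gripper_width: 0.0852
gripper_force: 0.0
```

```bash
cat > st.py <<'E'
from h import *
from bench import ctrl,optics
import sys
np.set_printoptions(precision=4,suppress=True)
s=ctrl.observe()
def show():
    print(s['time'],s['ee_pos'],'tilt',np.degrees(np.arccos(-s['eef_rot'][2,2])).round(1),'\n',s['eef_rot'],'\nq',s['joint_positions'],'v',s['joint_velocities'],'F',s['force'],s['gripper_width'],s['gripper_force'])
E
python3 - <<'E'
from st import *
show();R=toolR(-.187,np.radians(35))
for k in(.09,.006): 
    p=np.array([.515,.011,.112])-R[:,2]*k; print(cmd(s,p,R))
E
```

```text
2.9 [0.4788 0.0232 0.1899] tilt 34.1 
 [[-0.8137  0.1892  0.5497]
 [ 0.1536  0.9819 -0.1106]
 [-0.5607 -0.0056 -0.828 ]] 
q [ 0.3965  1.1135 -1.5709  2.4511  1.7378  1.5991 -0.6963] v [-0.0269  0.104  -0.019  -0.0162 -0.1151  0.2988  0.0636] F [-2.2127 17.8543  7.5444] 0.08516462601403747 0.0
(array([-1.45, -0.26, -0.41]), array([ 0.015, -0.094,  0.019]))
(array([ 3.28, -1.15, -7.29]), array([ 0.015, -0.094,  0.019]))
```

```bash
python3 - <<'E'
from st import *
a=optics.snapshot('scene')['frame'];b=optics.snapshot('wrist')['frame']
A=cv2.resize(a[60:384,0:400],(494,400));B=cv2.resize(b,(306,230));o=np.zeros((400,800,3),'uint8');o[:,:494]=A;o[:230,494:]=B
cv2.imwrite('pics/c2.png',o)
s=ctrl.observe();show()
E
```

```text
2.9 [0.4788 0.0232 0.1899] tilt 34.1 
 [[-0.8137  0.1892  0.5497]
 [ 0.1536  0.9819 -0.1106]
 [-0.5607 -0.0056 -0.828 ]] 
q [ 0.3965  1.1135 -1.5709  2.4511  1.7378  1.5991 -0.6963] v [-0.0269  0.104  -0.019  -0.0162 -0.1151  0.2988  0.0636] F [-2.2127 17.8543  7.5444] 0.08516462601403747 0.0
```

View pics/c2.png

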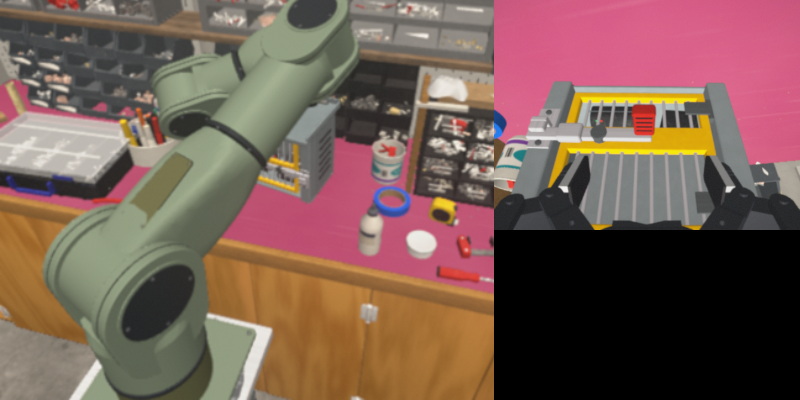

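The overview shows the arm over-folded: elbow out past the cage, j3 and j4 at their limits. The wrist inset shows the lever clear between the fingers at about (643,120) in the composite. I'll fit the arm's kinematics from the logged poses so I can pick a better route.

```bash
cat > kin.py <<'E'
from h import *
import itertools
from scipy.optimize import least_squares
D=[([-1.173,.707,-.028,1.485,.022,.951,-.075],[.2447,.5201,.2558],[[-.9048,.42575,-.0004],[.42575,.9048,-.001],[0,-.001,-1]]),
([-1.1566317,.42710741,.82716199,2.39449289,1.50651213,.10289421,-.55822352],[.40115,.0928,.31053],[[-.8173,.2211,.5320],[.1396,.9719,-.1895],[-.559,-.0806,-.8252]]),
([-.4925,.5061,-.0054,2.4319,1.8035,.473,-.8267],[.4194,.0487,.2427],[[-.868,.19,.459],[.078,.964,-.253],[-.491,-.184,-.852]]),
([.1158,.7317,-.8926,2.4461,1.8092,.9856,-.7972],[.4498,.037,.2031],[[-.8591,.1499,.4894],[.0731,.9823,-.1726],[-.5066,-.1125,-.8548]]),
([.3965,1.1135,-1.5709,2.4511,1.7378,1.5991,-.6963],[.4788,.0232,.1899],[[-.8137,.1892,.5497],[.1536,.9819,-.1106],[-.5607,-.0056,-.828]])]
SG=None
def fk(q,P,sg):
    # P: 7 offsets (x,z) before each joint
    T=np.eye(3);p=np.zeros(3)
    ax='zyzyzyz'
    for i in range(7):
        p=p+T@np.array([P[3*i],P[3*i+1],P[3*i+2]]);T=T@Ro.from_euler(ax[i],sg[i]*q[i]).as_matrix()
    return p+T@np.array([P[21],P[22],P[23]]),T
E
cat > fit.py <<'E'
from kin import *
np.set_printoptions(precision=4,suppress=True)
best=[]
for sg in itertools.product((1,-1),repeat=7):
    Es=[fk(q,np.zeros(24),sg)[1].T@np.array(R) for q,_,R in D]
    m=Ro.from_matrix(Es).mean().as_matrix()
    e=max(np.degrees(np.linalg.norm(Ro.from_matrix(m.T@E).as_rotvec())) for E in Es)
    best.append((e,sg,m))
best.sort(key=lambda t:t[0])
for b in best[:3]: print(b[0],b[1],b[2].round(3).tolist())
sg=best[0][1]
P0=np.zeros(24)
idx=[5,8,9,11,12,14,15,18,17,20,23]
# linear in P: ridge solve
def A():
    M=np.zeros((15,24));y=np.zeros(15)
    for k,(q,p,_) in enumerate(D):
        for j in range(24):
            e=np.zeros(24);e[j]=1;M[3*k:3*k+3,j]=fk(q,e,sg)[0]
        y[3*k:3*k+3]=p
    return M,y
M,y=A()
# params: z2 (5: base+shoulder), upper z(11 incl 8), elbow x in (9?) -> offset before j4 x (9), after j4 x (12), forearm z(17 incl 14), wrist x(18) after j6 x(21->none), tool z 23
for cols in([5,11,17,23],[5,11,17,21,23],[5,9,12,11,17,23],[5,9,12,11,17,18,23],[5,6,9,12,11,17,18,21,23]):
    c=np.linalg.lstsq(M[:,cols],y,rcond=None)[0];print(cols,c,'maxres',abs(M[:,cols]@c-y).max())
E
python3 fit.py
```

```text
0.053205271108931244 (-1, 1, -1, 1, -1, 1, -1) [[-0.0, -1.0, 0.0], [1.0, -0.0, -0.0], [0.0, 0.0, 1.0]]
34.4070219282377 (1, 1, 1, 1, 1, 1, 1) [[0.339, 0.896, -0.289], [-0.939, 0.339, -0.052], [0.052, 0.288, 0.956]]
53.576588840498005 (-1, -1, -1, -1, -1, -1, -1) [[0.071, -0.987, 0.144], [0.607, -0.072, -0.792], [0.792, 0.144, 0.594]]
[5, 11, 17, 23] [0.346  0.5102 0.2814 0.3253] maxres 0.03514545394923277
[5, 11, 17, 21, 23] [0.3138 0.5423 0.3103 0.0288 0.2946] maxres 0.03095700809514107
[5, 9, 12, 11, 17, 23] [ 0.3631 -0.0344  0.0001  0.5272  0.3172  0.3445] maxres 0.02981050210708261
[5, 9, 12, 11, 17, 18, 23] [ 0.3345 -0.0311 -0.0023  0.5345  0.323   0.0134  0.3178] maxres 0.029583455472207476
[5, 6, 9, 12, 11, 17, 18, 21, 23] [ 0.3681  0.0151 -0.0367 -0.0007  0.5179  0.3229  0.0092 -0.0002  0.3315] maxres 0.029676607306777097
```

```bash
cat >> fit.py <<'E'
print('---')
for cols in([5,7,11,13,17,23],[5,7,10,11,13,16,17,23],[5,11,17,18,20,23],[5,11,17,19,23],[5,11,17,16,23],[5,11,17,22,23],[0,5,11,17,23]):
    c=np.linalg.lstsq(M[:,cols],y,rcond=None)[0];print(cols,c,'maxres',abs(M[:,cols]@c-y).max())
c=np.linalg.lstsq(M[:,[3,4,5,10,9,11,17,19,21,22,23]],y,rcond=None)[0];print(c,abs(M[:,[3,4,5,10,9,11,17,19,21,22,23]]@c-y).max())
E
python3 fit.py | sed -n '/---/,$p'
```

```text
---
[5, 7, 11, 13, 17, 23] [ 0.3132 -0.01    0.5211 -0.0217  0.2902  0.2842] maxres 0.00047140069790296835
[5, 7, 10, 11, 13, 16, 17, 23] [ 0.3128 -0.0101 -0.0108  0.5209 -0.0108 -0.0005  0.29    0.2838] maxres 8.749606176106095e-05
[5, 11, 17, 18, 20, 23] [0.277  0.5401 0.3107 0.0359 0.1306 0.1306] maxres 0.031898838315321365
[5, 11, 17, 19, 23] [0.3477 0.5113 0.2825 0.0023 0.3267] maxres 0.03665460192753606
[5, 11, 17, 16, 23] [0.3477 0.5113 0.2825 0.0023 0.3267] maxres 0.03665460192753589
[5, 11, 17, 22, 23] [ 0.3206  0.5081  0.2809 -0.0159  0.3025] maxres 0.021442850217713944
[0, 5, 11, 17, 23] [0.0223 0.3238 0.4989 0.2745 0.2959] maxres 0.01795048913534438
[-0.0001 -0.01    0.3127 -0.0216 -0.0002  0.5208  0.29   -0.     -0.0003
 -0.0006  0.2839] 5.280458877369304e-05
```

The kinematic model fits to 0.1 mm. The 35° standoff was simply too close in: the wrist is under the minimum fold radius. I'll check tilts and gate angles for IK margin, and predict the local route from here.

```bash
cat > ik.py <<'E'
from kin import *
SG=(-1,1,-1,1,-1,1,-1)
P=np.zeros(24);P[[5,7,10,11,13,17,23]]=[.3128,-.0101,-.0108,.5209,-.0108,.29,.2838]
RT=np.array([[0,-1,0],[1,0,0],[0,0,1.]])
lo=np.array([-2.71,-.32,-1.57,0,-1.46,0,-2.83]);hi=np.array([2.71,2.16,1.52,2.45,4.6,2.02,2.83])
def FK(q):
    p,T=fk(q,P,SG);return p,T@RT
def err(q,p,R):
    a,B=FK(q);return np.r_[p-a,Ro.from_matrix(R@B.T).as_rotvec()]
def J(q):
    p,R=FK(q);M=np.zeros((6,7))
    for i in range(7):
        d=q.copy();d[i]+=1e-5;a,B=FK(d);M[:,i]=np.r_[(a-p)/1e-5,Ro.from_matrix(B@R.T).as_rotvec()/1e-5]
    return M
def step(q,p,R,n=60):   # local min-norm with clamping
    q=q.copy()
    for _ in range(n):
        e=err(q,p,R)
        if np.linalg.norm(e)<1e-5: break
        e=e*min(1,.05/np.linalg.norm(e))
        free=np.ones(7,bool)
        for _ in range(4):
            M=J(q)[:,free];dq=np.zeros(7);dq[free]=M.T@np.linalg.solve(M@M.T+1e-5*np.eye(6),e)
            bad=free&(((q+dq)<lo)|((q+dq)>hi))
            if not bad.any(): break
            free&=~bad
        q=np.clip(q+dq,lo,hi)
    return q,np.linalg.norm(err(q,p,R)[:3]),np.linalg.norm(err(q,p,R)[3:])
YAW=-.187
LEV=np.array([.519,.010,.110]);c,s_=np.cos(YAW),np.sin(YAW);CZ=np.array([[c,-s_,0],[s_,c,0],[0,0,1]])
HINGE=LEV+CZ@np.array([.042,.091,0])
def pose(phi,th,tilt,back=.006,dx=-.008,dz=0.0,off=0):
    """TCP pose: gate angle phi, bar angle th, tool tilt; grasp dx out from pad centre"""
    v=np.array([-.042+dx,-.146,0])+Ro.from_euler('x',-th).apply([0,.055,dz])
    G=Ro.from_euler('z',YAW-phi)
    R=toolR(YAW-phi,tilt,-th)
    return HINGE+G.apply(v)-R[:,2]*back,R
E
python3 - <<'E'
from ik import *
np.set_printoptions(precision=3,suppress=True)
rng=np.random.default_rng(0)
for tilt in(25,30,35):
  for phi,th,back in((0,0,.1),(0,0,.006),(0,.35,.006),(.6,.35,.006),(1.0,.35,.006),(1.35,.3,.006)):
    p,R=pose(phi,th,np.radians(tilt),back);best=None
    for _ in range(60):
        q0=rng.uniform(lo,hi)
        r=least_squares(lambda q:np.r_[err(q,p,R)*20,.02*(q-np.array([-.0,.7,0,1.5,1.5,1,0]))],q0,bounds=(lo,hi),max_nfev=60)
        e=np.linalg.norm(err(r.x,p,R))
        if e<2e-2:
            m=min((r.x-lo).min(),(hi-r.x).min())
            if best is None or m>best[0]: best=(m,r.x,e)
    print(tilt,phi,th,back,p,best)
q=np.array([.3965,1.1135,-1.5709,2.4511,1.7378,1.5991,-.6963])
for tilt in(25,30):
  qq=q
  for phi,th,back in((0,0,.08),(0,0,.05),(0,0,.03),(0,0,.006),(0,.35,.006),(.2,.35,.006),(.4,.35,.006),(.6,.35,.006),(.8,.35,.006),(1,.35,.006),(1.2,.35,.006),(1.35,.35,.006)):
    qq,e1,e2=step(qq,*pose(phi,th,np.radians(tilt),back));print('local',tilt,phi,back,qq,round(e1,4),round(e2,3))
E
```

```text
25 0 0 0.1 [0.47  0.019 0.201] (np.float64(0.1292670653424124), array([ 0.371,  0.781, -1.075,  2.321,  1.688,  0.91 , -0.544]), np.float64(0.0001468723356298847))
25 0 0 0.006 [0.509 0.012 0.115] (np.float64(0.17385380123856464), array([ 0.227,  0.919, -0.731,  2.276,  2.029,  0.794, -0.764]), np.float64(8.916221172620102e-06))
25 0 0.35 0.006 [0.508 0.011 0.096] (np.float64(0.2723566042268577), array([ 0.074,  1.042, -0.819,  2.178,  1.715,  1.2  , -0.533]), np.float64(0.00010482664262029513))
25 0.6 0.35 0.006 [0.475 0.064 0.096] (np.float64(0.5333579443360328), array([-0.063,  1.085, -0.857,  1.917,  1.259,  1.342, -0.807]), np.float64(8.218449265909453e-05))
25 1.0 0.35 0.006 [0.472 0.106 0.096] (np.float64(0.7744479620194691), array([-0.246,  1.04 , -0.536,  1.676,  0.857,  1.21 , -0.795]), np.float64(5.2185493990363835e-05))
25 1.35 0.3 0.006 [0.484 0.141 0.099] (np.float64(0.9503389876719552), array([-0.585,  1.042,  0.193,  1.5  ,  0.134,  1.055, -0.44 ]), np.float64(9.355426436283011e-05))
30 0 0 0.1 [0.462 0.021 0.197] (np.float64(0.01170393060440622), array([ 0.209,  0.72
[... 2960 characters left out ...]
0.0
local 30 0 0.006 [ 0.444  1.285 -1.467  2.349  1.892  1.564 -0.553] 0.0 0.0
local 30 0 0.006 [ 0.22   1.288 -1.288  2.249  1.772  1.745 -0.529] 0.0 0.0
local 30 0.2 0.006 [ 0.147  1.294 -1.291  2.175  1.636  1.791 -0.707] 0.0 0.0
local 30 0.4 0.006 [ 0.088  1.3   -1.29   2.073  1.513  1.817 -0.85 ] 0.0 0.0
local 30 0.6 0.006 [ 0.042  1.308 -1.285  1.952  1.405  1.834 -0.965] 0.0 0.0
local 30 0.8 0.006 [ 0.007  1.317 -1.277  1.818  1.31   1.847 -1.061] 0.0 0.0
local 30 1 0.006 [-0.021  1.328 -1.267  1.675  1.226  1.861 -1.142] 0.0 0.0
local 30 1.2 0.006 [-0.042  1.342 -1.257  1.526  1.15   1.875 -1.217] 0.0 0.0
local 30 1.35 0.006 [-0.055  1.353 -1.249  1.413  1.098  1.886 -1.27 ] 0.0 0.0
```

IK is fine at a 25–28° tilt and the current branch stays feasible through the whole swing. I'll go to a 27° standoff, further back along the tool.

```bash
cat >> st.py <<'E'
from ik import *
def rows(*seq):
    for a in seq: 
        d,r=cmd(s,*pose(*a[:2],np.radians(a[2]),*a[3:]));print(a,d.tolist(),r.tolist())
E
python3 -c "
from st import *
rows((0,0,27,.10),(0,0,27,.08))"
```

```text
(0, 0, 27, 0.1) [-1.23, -0.38, 0.88] [0.171, 0.697, 0.01]
(0, 0, 27, 0.08) [-0.34, -0.55, -0.91] [0.171, 0.697, 0.01]
```

Call:
arm_command(
  commands=[1,-1,-0.4,0.4,0.17,0.7,0,1,-1,-0.4,0.4,0.17,0.7,0,1,-1,-0.4,0.4,0.17,0.7,0],
)

```text
time: 3.38
ee_pos: [0.4696, 0.0201, 0.1961]
eef_rot: [[-0.872, 0.188, 0.451], [0.167, 0.982, -0.086], [-0.459, 0.001, -0.888]]
force: [-0.1, -0.4, -0.6]
gripper_width: 0.0858
gripper_force: 0.0
```

```bash
python3 -c "
from st import *
show()
rows((0,0,27,.09),(0,0,27,.04),(0,0,27,.006))"
```

```text
3.375 [0.4696 0.0201 0.1961] tilt 27.3 
 [[-0.8724  0.1877  0.4513]
 [ 0.1669  0.9822 -0.0858]
 [-0.4594  0.0005 -0.8882]] 
q [ 0.4665  1.048  -1.5544  2.3644  1.6304  1.427  -0.5535] v [-0.0064  0.013  -0.0071  0.001  -0.0035 -0.0013  0.0064] F [-0.1496 -0.3639 -0.6371] 0.08577585845485312 0.0
(0, 0, 27, 0.09) [0.14, -0.1, -0.59] [0.004, 0.035, 0.01]
(0, 0, 27, 0.04) [2.37, -0.52, -5.04] [0.004, 0.035, 0.01]
(0, 0, 27, 0.006) [3.89, -0.81, -8.07] [0.004, 0.035, 0.01]
```

Settled exactly on target, limits clear, zero force. One more numeric check of the lever from close by with the wrist camera.

```bash
python3 - <<'E'
from st import *
W=optics.snapshot('wrist');cv2.imwrite('pics/w3.png',W['frame'])
h=cv2.cvtColor(W['frame'],cv2.COLOR_BGR2HSV)
m=(((h[...,0]<6)|(h[...,0]>174))&(h[...,1]>150)&(h[...,2]>70)).astype('uint8')
_,lab,st,ce=cv2.connectedComponentsWithStats(m)
i=1+np.argmax(st[1:,4]);print(st[i],ce[i])
cs=cv2.findContours((lab==i).astype('uint8'),0,1)[0][0]
x,y,w,hh=st[i][:4]
loc=lambda X:CZ.T@(X-LEV)*1000
for n,(u,v) in dict(up=(ce[i][0],y),dn=(ce[i][0],y+hh),l=(x,ce[i][1]),r=(x+w,ce[i][1])).items(): print(n,'z.11',loc(plane(W,u,v,.114)),'z.128',loc(plane(W,u,v,.128)))
print('model px',proj(W,LEV+[0,0,.004]))
for a in(-.022,.022):
  for b in(-.012,.012): print(a,b,np.round(proj(W,LEV+CZ@np.array([a,b,.004])),1))
print(cv2.boxPoints(cv2.minAreaRect(cs)))
E
```

```text
[ 237  191   38   51 1575] [255.5308 214.8254]
up z.11 [-26.2459   0.7714   4.    ] z.128 [-40.9204   0.7582  18.    ]
dn z.11 [28.8788  0.7154  4.    ] z.128 [ 8.9819  0.7075 18.    ]
l z.11 [ -2.8926 -11.8118   4.    ] z.128 [-19.7796 -10.6329  18.    ]
r z.11 [-2.8046 13.9473  4.    ] z.128 [-19.6998  12.6858  18.    ]
model px (np.float64(254.44182408875798), np.float64(217.49625605104842))
-0.022 -0.012 [235.5 195.6]
-0.022 0.012 [273.2 195.6]
0.022 -0.012 [238.1 236.6]
0.022 0.012 [271.  236.5]
[[237. 191.]
 [274. 191.]
 [274. 241.]
 [237. 241.]]
```

The lever sits within 1 mm of the model, so I'll descend and pinch.

Call:
arm_command(
  commands=[1,1.2,-0.25,-2.5,0,0.03,0,1,2.4,-0.5,-5,0,0.03,0,1,3.2,-0.65,-6.6,0,0.03,0,1,3.9,-0.8,-8.1,0,0.03,0,1,3.9,-0.8,-8.1,0,0.03,0,0.6,3.9,-0.8,-8.1,0,0.03,0],
  squeeze=25,
)

```text
time: 4.18
ee_pos: [0.5083, 0.0125, 0.1155]
eef_rot: [[-0.876, 0.187, 0.445], [0.168, 0.982, -0.084], [-0.453, 0.001, -0.891]]
force: [-0.1, 0.2, 1.2]
gripper_width: 0.0698
gripper_force: 0.0
```

Call:
arm_command(
  commands=[0.2,0,0,0,0,0,0,0.1,0,0,0,0,0,0,0.1,0,0,0,0,0,0,0.1,0,0,0,0,0,0,0.1,0,0,0,0,0,0],
  squeeze=25,
)

```text
time: 4.8
ee_pos: [0.5087, 0.013, 0.1156]
eef_rot: [[-0.875, 0.187, 0.446], [0.168, 0.982, -0.082], [-0.453, 0.003, -0.891]]
force: [-1.8, 6.8, 3.0]
gripper_width: 0.0236
gripper_force: 30.5
```

```bash
python3 -c "
from st import *
show()
cv2.imwrite('pics/w4.png',optics.snapshot('wrist')['frame'])
rows((0,0,27),(0,.1,27),(0,.2,27),(0,.3,27),(0,.35,27),(.1,.35,27),(.2,.35,27),(.3,.35,27),(.4,.35,27),(.6,.35,27))"
```

```text
4.8 [0.5087 0.013  0.1156] tilt 26.9 
 [[-0.8755  0.1869  0.4457]
 [ 0.168   0.9824 -0.0819]
 [-0.4531  0.0032 -0.8915]] 
q [ 0.4567  1.2456 -1.4307  2.3016  1.8444  1.4633 -0.5074] v [-0.0007  0.001  -0.0004  0.0008 -0.0002  0.0009  0.0003] F [-1.8177  6.8485  2.9822] 0.02355522860940293 30.546516627073288
(0, 0, 27) [-0.02, -0.1, -0.03] [-0.019, -0.002, 0.006]
(0, 0.1, 27) [-0.01, -0.08, -0.58] [-0.582, 0.105, 0.006]
(0, 0.2, 27) [-0.02, -0.11, -1.13] [-1.145, 0.211, 0.006]
(0, 0.3, 27) [-0.04, -0.19, -1.68] [-1.708, 0.318, 0.007]
(0, 0.35, 27) [-0.05, -0.25, -1.95] [-1.989, 0.372, 0.007]
(0.1, 0.35, 27) [-0.82, 0.48, -1.95] [-1.969, 0.471, -0.56]
(0.2, 0.35, 27) [-1.52, 1.28, -1.95] [-1.945, 0.569, -1.127]
(0.3, 0.35, 27) [-2.14, 2.15, -1.95] [-1.918, 0.667, -1.694]
(0.4, 0.35, 27) [-2.66, 3.08, -1.95] [-1.888, 0.764, -2.261]
(0.6, 0.35, 27) [-3.42, 5.06, -1.95] [-1.817, 0.957, -3.395]
```

View pics/w4.png

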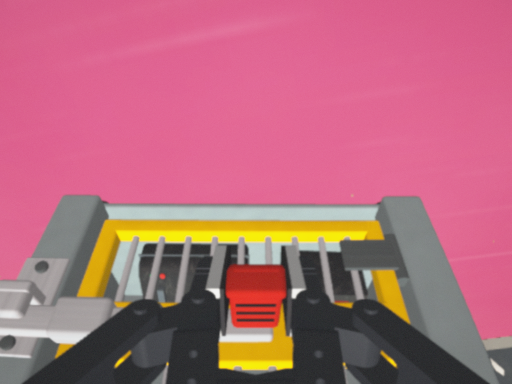

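The red lever sits centred between both pads at about (255,297), with width 23.6 mm and grip 30 N. Now I'll press it down to about 0.33 rad.

Call:
arm_command(
  commands=[0.1,0,-0.1,-0.6,-0.58,0.1,0,0.1,0,-0.1,-1.15,-1.15,0.2,0,0.1,0,-0.2,-1.7,-1.7,0.32,0,0.1,0,-0.25,-1.9,-1.9,0.35,0,0.1,0,-0.25,-1.9,-1.9,0.35,0],
)

```text
time: 5.48
ee_pos: [0.5084, 0.0114, 0.0962]
eef_rot: [[-0.903, 0.176, 0.392], [0.019, 0.928, -0.372], [-0.429, -0.328, -0.842]]
force: [-7.1, 14.5, 5.5]
gripper_width: 0.0236
gripper_force: 32.5
```

```bash
python3 -c "
from st import *
show()
cv2.imwrite('pics/w5.png',optics.snapshot('wrist')['frame'])
rows((0,.33,27),(.08,.33,27),(.16,.33,27),(.24,.33,27),(.32,.33,27),(.4,.33,27),(.5,.33,27),(.6,.33,27),(.7,.33,27))"
```

```text
5.475 [0.5084 0.0114 0.0962] tilt 32.7 
 [[-0.903   0.1755  0.3921]
 [ 0.0191  0.9282 -0.3715]
 [-0.4291 -0.328  -0.8416]] 
q [ 0.231   1.2485 -1.2552  2.2099  1.7343  1.6477 -0.4898] v [ 0.0177 -0.0038 -0.0159  0.0087  0.0056 -0.0147 -0.0022] F [-7.1133 14.5421  5.4759] 0.02364211454756093 32.451726118451916
(0, 0.33, 27) [-0.02, -0.07, 0.1] [0.024, -0.003, -0.001]
(0.08, 0.33, 27) [-0.64, 0.51, 0.1] [0.024, -0.004, -0.46]
(0.16, 0.33, 27) [-1.22, 1.14, 0.1] [0.024, -0.005, -0.918]
(0.24, 0.33, 27) [-1.74, 1.8, 0.1] [0.023, -0.006, -1.376]
(0.32, 0.33, 27) [-2.21, 2.51, 0.1] [0.023, -0.007, -1.835]
(0.4, 0.33, 27) [-2.62, 3.26, 0.1] [0.023, -0.008, -2.293]
(0.5, 0.33, 27) [-3.05, 4.23, 0.1] [0.023, -0.009, -2.866]
(0.6, 0.33, 27) [-3.38, 5.24, 0.1] [0.022, -0.01, -3.439]
(0.7, 0.33, 27) [-3.6, 6.28, 0.1] [0.022, -0.011, -4.012]
```

View pics/w5.png

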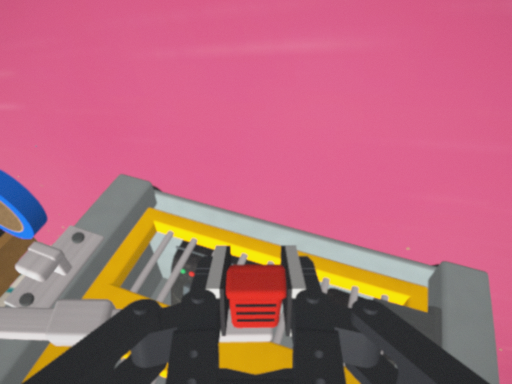

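The bar, at (60,320), now lies clear of the catch at (40,262), and the lever is still pinched at (255,297). Next is swinging the gate along its arc.

Call:
arm_command(
  commands=[0.1,-0.65,0.5,0.1,0,0,-0.46,0.1,-1.2,1.1,0.1,0,0,-0.92,0.1,-1.75,1.8,0.1,0,0,-1.38,0.1,-2.2,2.5,0.1,0,0,-1.84,0.1,-2.6,3.25,0.1,0,0,-2.3,0.1,-2.6,3.25,0.1,0,0,-2.3],
)

```text
time: 6.28
ee_pos: [0.4842, 0.0451, 0.0973]
eef_rot: [[-0.821, 0.527, 0.218], [0.374, 0.786, -0.492], [-0.431, -0.322, -0.843]]
force: [24.4, 15.2, -9.3]
gripper_width: 0.024
gripper_force: 32.4
```

```bash
python3 -c "
from st import *
show()
rows((.4,.33,27),(.5,.33,27),(.6,.33,27),(.7,.33,27),(.8,.33,27),(.9,.33,27),(1,.33,27),(1.1,.33,27))"
```

```text
6.275 [0.4842 0.0451 0.0973] tilt 32.6 
 [[-0.8212  0.5272  0.2184]
 [ 0.3739  0.7862 -0.4921]
 [-0.4312 -0.3225 -0.8427]] 
q [ 0.1053  1.2575 -1.254   2.0475  1.4894  1.7185 -0.8096] v [ 0.0163 -0.0027  0.0029  0.02    0.0276 -0.0039  0.0254] F [24.3921 15.1707 -9.3151] 0.02402832637916145 32.43171885609627
(0.4, 0.33, 27) [-0.2, -0.11, -0.01] [-0.003, 0.013, 0.018]
(0.5, 0.33, 27) [-0.63, 0.86, -0.01] [-0.002, 0.013, -0.555]
(0.6, 0.33, 27) [-0.95, 1.87, -0.01] [-0.002, 0.013, -1.128]
(0.7, 0.33, 27) [-1.18, 2.91, -0.01] [-0.001, 0.013, -1.7]
(0.8, 0.33, 27) [-1.3, 3.97, -0.01] [-0.0, 0.013, -2.273]
(0.9, 0.33, 27) [-1.32, 5.03, -0.01] [0.0, 0.013, -2.846]
(1, 0.33, 27) [-1.23, 6.09, -0.01] [0.001, 0.013, -3.419]
(1.1, 0.33, 27) [-1.03, 7.13, -0.01] [0.002, 0.013, -3.992]
```

The gate follows, but there is about 26 N sideways load toward the hinge because my arc radius is about 2 mm too big. I'll ease that off and continue.

Call:
arm_command(
  commands=[0.1,0.2,0.1,0,0,0,0,0.1,-0.25,1.05,0,0,0,-0.57,0.1,-0.55,2.05,0,0,0,-1.14,0.1,-0.75,3.05,0,0,0,-1.72,0.1,-0.9,4.1,0,0,0,-2.29,0.1,-0.9,4.1,0,0,0,-2.29],
)

```text
time: 7.02
ee_pos: [0.4747, 0.0852, 0.097]
eef_rot: [[-0.612, 0.791, 0.006], [0.665, 0.518, -0.538], [-0.429, -0.325, -0.843]]
force: [16.3, 9.0, -9.3]
gripper_width: 0.0236
gripper_force: 39.3
```

```bash
python3 -c "
from st import *
show()
G=Ro.from_euler('z',YAW-.8).as_matrix();print('F gate axes',G.T@s['force'])
rows((.8,.33,27),(.9,.33,27),(1,.33,27),(1.1,.33,27),(1.2,.33,27),(1.3,.33,27),(1.4,.33,27))
a=optics.snapshot('scene')['frame'];b=optics.snapshot('wrist')['frame']
o=np.zeros((384,800,3),'uint8');o[:,:400]=a[:,:400];o[:300,400:]=cv2.resize(b,(400,300))
cv2.imwrite('pics/c6.png',o)"
```

```text
7.025 [0.4747 0.0852 0.097 ] tilt 32.5 
 [[-0.6115  0.7912  0.006 ]
 [ 0.665   0.5181 -0.5379]
 [-0.4287 -0.325  -0.843 ]] 
q [ 0.0242  1.2764 -1.2363  1.8056  1.286   1.7537 -1.0215] v [ 0.0163 -0.0032  0.0028  0.0343  0.0257 -0.0032  0.0222] F [16.3136  8.9949 -9.2528] 0.023568945080878322 39.317841154988855
F gate axes [ 1.4869 18.5697 -9.2528]
(0.8, 0.33, 27) [-0.35, -0.04, 0.03] [-0.0, -0.007, 0.025]
(0.9, 0.33, 27) [-0.37, 1.02, 0.03] [-0.001, -0.007, -0.548]
(1, 0.33, 27) [-0.28, 2.08, 0.03] [-0.001, -0.007, -1.121]
(1.1, 0.33, 27) [-0.08, 3.12, 0.03] [-0.001, -0.007, -1.694]
(1.2, 0.33, 27) [0.22, 4.14, 0.03] [-0.002, -0.007, -2.267]
(1.3, 0.33, 27) [0.62, 5.13, 0.03] [-0.002, -0.007, -2.84]
(1.4, 0.33, 27) [1.11, 6.07, 0.03] [-0.002, -0.006, -3.413]
```

View pics/c6.png

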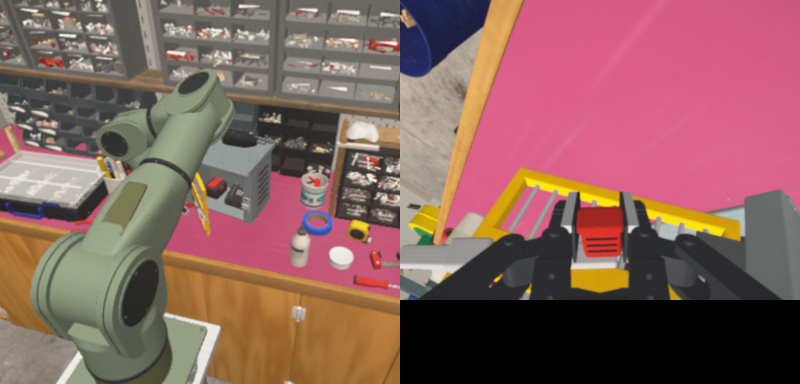

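The gate stands at about 0.8 rad, with the lever still pinched at (600,235) in the composite and the bystanders untouched. I'll continue to about 1.4 rad with a little more radial relief.

Call:
arm_command(
  commands=[0.1,0.1,1.1,0,0,0,-0.57,0.1,0.2,2.1,0,0,0,-1.15,0.1,0.4,3.1,0,0,0,-1.72,0.1,0.7,4.1,0,0,0,-2.29,0.1,1.1,5.1,0,0,0,-2.87,0.1,1.6,6,0,0,0,-3.44,0.1,1.6,6,0,0,0,-3.44],
)

```text
time: 8.0
ee_pos: [0.4897, 0.1453, 0.0967]
eef_rot: [[-0.131, 0.944, -0.303], [0.896, -0.019, -0.444], [-0.425, -0.329, -0.843]]
force: [2.3, 13.2, -7.3]
gripper_width: 0.0235
gripper_force: 49.6
```

```bash
python3 -c "
from st import *
show()
G=Ro.from_euler('z',YAW-1.4).as_matrix();print('F gate axes',G.T@s['force'])
rows((1.4,.33,27),(1.4,0,27),(1.4,0,27,.04),(1.4,0,27,.12),(1.4,0,27,.2))"
```

```text
8.0 [0.4897 0.1453 0.0967] tilt 32.5 
 [[-0.1306  0.9441 -0.3028]
 [ 0.8957 -0.0186 -0.4443]
 [-0.425  -0.3293 -0.8432]] 
q [-0.0406  1.3192 -1.2006  1.3892  1.0467  1.8004 -1.2631] v [ 0.005  -0.0019 -0.0004  0.0401  0.0197 -0.0004  0.0157] F [ 2.322  13.1839 -7.3088] 0.023529996727295666 49.62386188097298
F gate axes [-13.2198   2.1081  -7.3088]
(1.4, 0.33, 27) [-0.39, 0.05, 0.06] [-0.024, -0.031, 0.028]
(1.4, 0, 27) [-0.27, 0.05, 1.87] [-0.059, -1.922, 0.024]
(1.4, 0, 27, 0.04) [-0.24, 1.59, 4.9] [-0.059, -1.922, 0.024]
(1.4, 0, 27, 0.12) [-0.18, 5.22, 12.02] [-0.059, -1.922, 0.024]
(1.4, 0, 27, 0.2) [-0.12, 8.85, 19.15] [-0.059, -1.922, 0.024]
```

Gate at about 1.4 rad. I'll let the lever rise back to level in the grip, open the fingers, then back out along the tool.

Call:
arm_command(
  commands=[0.1,0,0,0.6,0,-0.6,0,0.1,0,0,1.2,0,-1.2,0,0.1,0.1,0,1.85,0,-1.9,0,0.3,0.1,0,1.85,0,-1.9,0,0.6,0.1,0,1.85,0,-1.9,0,1,0.1,0,1.85,0,-1.9,0,1,0.1,0,1.85,0,-1.9,0,1,0.1,0,1.85,0,-1.9,0],
)

```text
time: 9.0
ee_pos: [0.4905, 0.1429, 0.1155]
eef_rot: [[0.015, 1.0, -0.013], [0.893, -0.02, -0.449], [-0.449, -0.005, -0.893]]
force: [0.4, 0.7, -0.3]
gripper_width: 0.0853
gripper_force: 0.0
```

```bash
python3 -c "
from st import *
show()
z=-s['eef_rot'][:,2]*100
print(z*.04,z*.12,z*.18)"
```

```text
9.0 [0.4905 0.1429 0.1155] tilt 26.7 
 [[ 0.0154  0.9998 -0.0133]
 [ 0.8933 -0.0197 -0.4489]
 [-0.4491 -0.005  -0.8935]] 
q [-0.0425  1.2042 -1.1858  1.6719  1.2023  1.6412 -1.5866] v [-0.0011 -0.0017 -0.0021  0.0018  0.001  -0.0021 -0.0007] F [ 0.3708  0.6768 -0.2654] 0.08528241937693393 0.0
[0.0531 1.7957 3.5739] [ 0.1593  5.3872 10.7216] [ 0.2389  8.0808 16.0824]
```

Call:
arm_command(
  commands=[1,0,0.9,1.8,0,0,0,1,0,1.8,3.6,0,0,0,1,0.1,3.6,7.2,0,0,0,1,0.2,5.4,10.8,0,0,0,1,0.2,8,16,0,0,0,1,0.2,8,16,0,0,0,1,0.2,8,16,0,0,0],
)

```text
time: 9.88
ee_pos: [0.4923, 0.2234, 0.2762]
eef_rot: [[0.015, 1.0, -0.012], [0.893, -0.019, -0.449], [-0.449, -0.004, -0.894]]
force: [0.7, -0.4, 0.1]
gripper_width: 0.0854
gripper_force: 0.0
```

```bash
python3 - <<'E'
from st import *
show()
D={n:optics.snapshot(n) for n in('wrist','top','scene')}
o=np.zeros((600,800,3),'uint8');o[:300,:400]=cv2.resize(D['wrist']['frame'],(400,300));o[:300,400:]=cv2.resize(D['top']['frame'],(400,300));o[300:,:400]=cv2.resize(D['scene']['frame'],(400,300))
cv2.imwrite('pics/c7.png',o)
# gate model points at 1.4 in wrist
for phi in(1.2,1.4,1.6):
    G=Ro.from_euler('z',YAW-phi)
    print(phi,[np.round(np.array(proj(D['wrist'],HINGE+G.apply(v)))*.78) for v in([-.042,-.091,.004],[0,-.194,.11],[0,0,.11])])
E
```

```text
9.875 [0.4923 0.2234 0.2762] tilt 26.7 
 [[ 0.015   0.9998 -0.012 ]
 [ 0.8935 -0.0188 -0.4487]
 [-0.4488 -0.004  -0.8936]] 
q [-0.1882  1.0103 -1.2504  1.3544  1.0154  1.8846 -1.4144] v [ 0.0154  0.0225  0.0082  0.0153  0.003  -0.0064 -0.0026] F [ 0.6642 -0.3957  0.071 ] 0.08544948641059683 0.0
1.2 [array([192., 150.]), array([111., 253.]), array([285., 239.])]
1.4 [array([198., 139.]), array([ 98., 238.]), array([285., 239.])]
1.6 [array([206., 128.]), array([ 91., 219.]), array([285., 239.])]
```

View pics/c7.png

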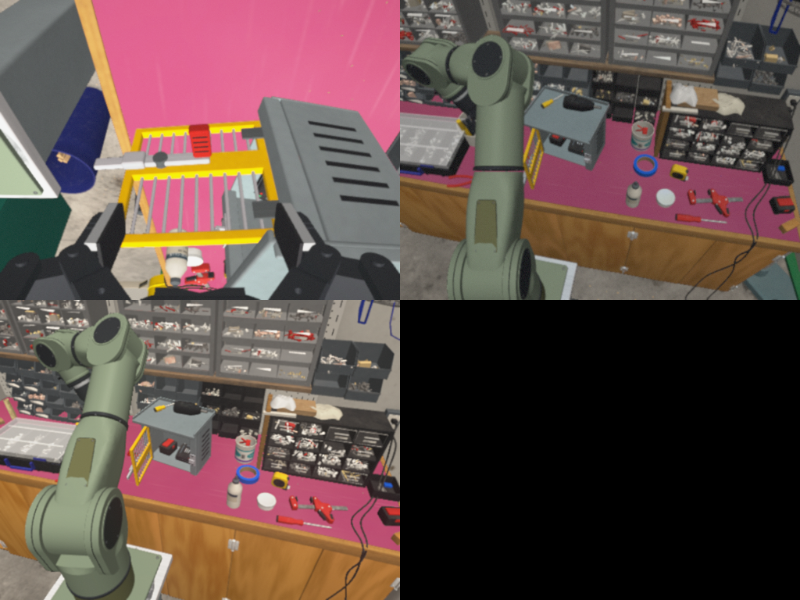

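In the wrist view the lever is at (201,140); the 1.4 rad model puts it at (198,139). The latch bar lies level along the gate, the bystanders haven't moved and the gripper is clear. I'll hand the job in.

```bash
python3 -c "
from bench import ctrl
print(ctrl.finish_job())"
```

```text
the job is handed in; nothing more can be done
None
```

The latch was lifted by the thumb lever and the gate left standing open at about 1.4 rad with the latch bar level. No bystander looked moved in the last pictures, and the arm was clear when I handed the job in at about 10 s. The hand-in returned no verdict. During a badly folded approach, joints 3 and 4 read about 0.001 rad past their stated limits.

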